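# Stack the empty tote end-for-end on the vial tote

### The arm

A 6-joint arm with a two-finger parallel gripper is mounted at the origin on a cart in front of the work surface, level with it; the furniture and walls round the work are solid. World frame = base frame: x ahead of the robot, y to its left, z up, the work surface at z = 0. Lengths are in m, angles in rad, forces in N, time in s.
With the tool pointing down it reaches from about 0.3 to 0.775 m from the base axis. Payload 14.6 kg.
Tool frame: the origin (TCP) lies at the very end of the fingers, on their centre line; the grasp point (between the pads) lies hold_point_z behind it (hold_point_z is the distance from the TCP to the grasp point, in m); z points along the fingers, y is the line along which they close (so a half turn about z gives the same grasp; the last joint's range is limited). The gripper opens to 85 mm and grips with 20 to 120 N. Pads are 22 mm wide; open, the fingers measure 114 mm over their backs; the gripper's body (76 mm by 85 mm) begins 54 mm behind the grasp point. The pads swing forward as they close: fully open they stand 13 mm farther back than shut.
Start: joints at [1.193, 0.3, 1.521, -0, 1.321, -0.067], TCP at [0.168, 0.524, 0.231] pointing down, gripper open.
Joint ranges: [-3.03, 3.03], [-0.79, 2.21], [0.23, 2.52], [-1.04, 4.18], [0, 3.07], [-2.55, 2.55]. Speed limits (rad/s): [2.22, 2.22, 2.57, 3.14, 3.14, 3.14].

### API

Orientations are given as a rotation vector (axis times angle).
In Python, from rig import state, read_camera, hand_in, hold_point_z gives the robot as it stands.
- The arm moves only by the tool move_arm, never from a script. Its argument "increments" is one flat list of numbers, 7 for each row, row after row: the shift along the tool's x, y, z in cm, then the turn, a rotation vector about the tool's x, y, z in degrees, then the finger opening in cm, from 0 to 8.54. In form: [x, y, z, wx, wy, wz, claw, x, y, z, wx, wy, wz, claw, ...]. A call has exactly 5 rows; each row is the pose to reach, as a shift and turn from the pose commanded when the call began, along the tool's axes at that moment; what a row does not reach only later rows make up. A row lasts 1/10 s, in which the tool goes at most 50 mm and 8.59 degrees, less where a joint would pass 70% of its speed; a pose out of reach is approached as far as the arm can. A call with a gripper value outside its range is refused whole. The fingers move at their own pace and stop on an object; the grip force is fixed at half the most. Time passes only in rows, so rows that repeat a pose let the fingers close, or fill a call up. It gives the time, the measured TCP pose, the force, the opening and the grip force at its end, in the units of the state.
- state(): the state, without advancing time (a new reading comes with each control period).
- read_camera(name): name is "scene" or "top"; returns a dict with "image" (400x640x3 uint8, red, green, blue), "fx", "fy", "cx", "cy" (pixels), "distortion" ([k1, k2, p1, p2, k3] as OpenCV has them; the pictures are not rectified), "R" (3x3) and "t" (3): a world point X has camera coordinates R X + t. Camera axes: x right, y down, z forward; pixel columns grow to the right and rows downward; lengths in m; the calibration is good to about 2 mm. A picture is of the moment at which its call begins. There is no depth.
- hand_in(): hands the job in; it is judged then, once.
The state is a dict: "t": time; "joints": joint angles; "joint_velocities": joint speeds; "joint_torque": joint torques, N m; "tcp_pos": TCP position; "tool_rot": TCP orientation; "force": force on the tool from outside, world axes, zero at the start; "wrist_torque": the same for the moment, N m; "opening": finger opening in m; "finger_force": force on a finger pad.
Only numpy, scipy, OpenCV 4.12 (cv2) and the standard library are available. Lean on these libraries where they do the work, as an engineer would, in place of code of your own. Each camera call takes 0.05 s, during which the arm holds its last target. There are 200 camera calls.

### The job

Stack the empty grey tote on the identical one that holds vials, so that the two interlock and the upper one does not nest down onto the vials: turn it end for end relative to the filled tote, tip its tongue down and slide it under the filled tote's lip, then let the other end down until both heel feet rest on the rim and it sits level, fully home. Let go, leave the filled tote where it stands, and do not push the other things on the bench about.

Things in the scene. Friction and masses are not known exactly. Their poses are not given: they have to be found in the camera images.
- tote_empty: (All sizes in mm.) Empty grey stack-or-nest tote to be moved, about 0.35 kg. 180 (x) x 130 (y) x 70 high, walls 4; origin centre of underside, z up. Below z=30 it is narrower, 166 x 114; above, inside 172 x 122. Tongue at the -x end, hook at the +x end with two heel feet below. Grip ridge across the middle (ridge). Starts facing within 0.6 rad of the filled tote's way
- tote_filled: (mm) Identical tote holding 8 vials fixed to its floor (tops z=48), about 3 kg, loose on the bench: pushes over 10 N may slide it. Hook at its +x end, same frame. Stacked, the upper tote's origin is 62 above this one, x axes opposite, play 3 in x, 4 in y each way. A level descent fouls lip or rim: tip the tongue end down 0.15 to 0.3 rad. The same way round it drops onto the vials
- ridge (a point): on the empty tote, middle of the ridge's top, at (0, 0, 57) in its frame. The ridge runs along y, full width, 16 thick in x from z=29 to 57 and 30 thick below z=29; over 60 free inside on either side in x. Grip it across x from above
- tongue_tip (a point): on the empty tote: middle of the tongue's end edge, underside, at (-107, 0, 0) in its frame. The tongue is flat, 42 wide (y), 6 thick (z=0 to 6), and sticks out 24 from the body. Above it the end wall has a 58 wide scoop between two shoulders of full rim height
- heel (a point): on the empty tote: midway between its two heel feet at the height of their undersides, (88, 0, 8) in its frame. Feet at |y| = 34 to 54, 6 thick, reaching to x = 93, fixed under the +x (hook) end
- lip (a point): on the filled tote: middle of the hook lip's inner lower edge, (96, 0, 73) in its frame. Lip x = 96 to 114, z = 73 to 78, on two cheeks (inner faces |y| = 26, tops z = 78, from the wall outward); back stop face at x = 110. Below the lip the hook is open downward
- end_wall (a point): on the filled tote: middle of the top of the +x end wall on which the tongue rests, (88, 0, 62) in its frame; wall x = 86 to 90, so a gap of 6 in x between it and the lip's edge and 11 in height below the lip
- far_rim (a point): on the filled tote: middle of the -x end at rim height, (-88, 0, 70) in its frame; the heel feet rest on the shoulders (|y| = 29 to 65, x = -90 to -86) to either side of the scoop here
- kitchen_timer: bystander: round white bench timer, 62 across, 34 high; origin under its centre
- dropper_a: bystander: brown dropper bottle, 36 across, 102 high; origin under its centre
- dropper_b: bystander: brown dropper bottle, 33 across, 90 high; origin under its centre
- tape_reel: bystander: reel of plaster tape, 81 x 78 x 53; origin under its centre
- black_marker: bystander: marker pen lying between the totes, 137 long, 16 high; origin under its centre
- green_slide_box: bystander: flat closed slide box, 71 x 100 x 36; origin under its centre

How it is judged:
By the outcome, as a careful person would: the job done as asked, in the order asked, and still so for the second after the job is handed in, with the robot touching nothing.
It also fails if it takes over 64 s, if anything falls off the work surface, if the arm or the gripper's body presses on something with over 40 N, if the wrist force passes 120 N, or if a joint passes its speed limit or range.

## Working session

There is one attempt and no reset: what is moved stays moved. The work goes in short steps, Python scripts to look and compute and a tool call to move; the robot and the scene stay as the last step left them, time stands still between calls to the robot, and variables do not carry over. Pictures are saved under pics/ and viewed, at most 10 in all, crops included, and the job is handed in when it is done.

Besides the shell and the picture viewer there is one more tool, called as name(argument=value, ...), one argument or row to a line, values as JSON. move_arm: Moves the arm, as the interface text tells. Its arguments: {"type":"object","properties":{"increments":{"type":"array"}},"required":["increments"]}

```bash
mkdir -p pics; ls
python3 - <<'E'
from rig import state, read_camera, hold_point_z
import cv2
print(hold_point_z, state())
for n in("scene","top"):
    c=read_camera(n); cv2.imwrite(f"pics/{n}0.png",c["image"][:,:,::-1]); print({k:v for k,v in c.items() if k!="image"})
E
```

```text
pics
0.0187 {'t': 0.0, 'joints': array([ 1.19339798e+00,  3.00465825e-01,  1.52161790e+00, -3.38931843e-05,
        1.32069810e+00, -6.65880870e-02]), 'joint_velocities': array([-7.11495429e-04,  1.02833608e-03, -7.43518460e-04,  2.96748232e-04,
       -1.80508590e-03, -4.99707711e-05]), 'joint_torque': array([-1.05814019e-03, -5.43496013e+01, -3.61789727e+01, -1.34082006e-04,
        4.05309635e-03, -5.03382432e-05]), 'tcp_pos': array([0.16811925, 0.52341498, 0.23070863]), 'tool_rot': array([-4.86208150e-01, -3.10350751e+00,  1.83333206e-03]), 'force': array([-0.27509633,  0.09045291,  0.39576876]), 'wrist_torque': array([ 0.04463849, -0.0719588 ,  0.00144996]), 'finger_force': 0.0, 'opening': 0.08551301816954648}
{'fx': 368.6533163934152, 'fy': 368.6533163934152, 'cx': 314.50915932414716, 'cy': 202.98763509045176, 'distortion': array([0.02262429, 0.        , 0.        , 0.        , 0.        ]), 'R': array([[ 0.86268033, -0.50546976,  0.01682184],
       [-0.34067013, -0.60535857, -0.71936421],
       [ 0.3738001 ,  0.61485065, -0.69442938]]), 't': array([-0.58469892,  0.16377257,  1.19331089])}
{'fx': 512.7205058415328, 'fy': 512.7205058415328, 'cx': 320.544256031444, 'cy': 193.11479422142924, 'distortion': array([0.03054912, 0.        , 0.        , 0.        , 0.        ]), 'R': array([[ 0.01489215, -0.99988768, -0.00168708],
       [-0.97785544, -0.0142117 , -0.2087984 ],
       [ 0.20875097,  0.00475918, -0.97795725]]), 't': array([-0.14251625,  0.58939423,  1.40922862])}
```

View pics/top0.png

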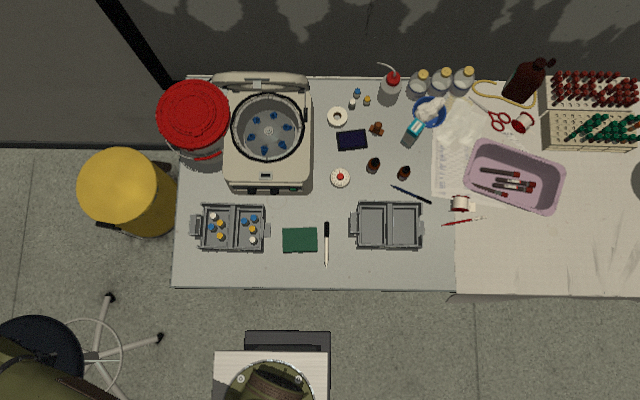

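View pics/scene0.png

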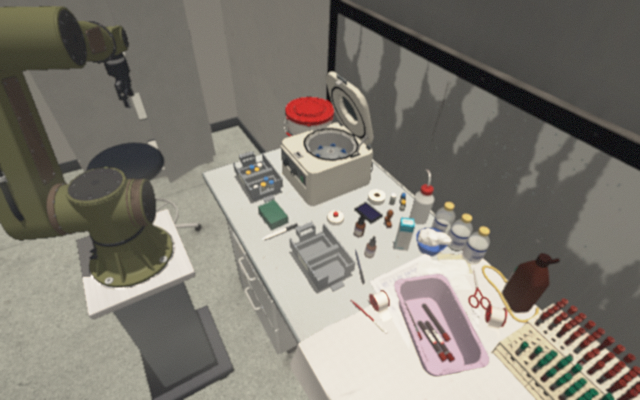

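The top view shows the filled tote around (230,228), the empty one around (390,225), and the green box (300,240) and marker (326,243) between them. The arm is at bottom left, clear of the totes. I'll enlarge the totes next.

Run:
```python
import cv2, numpy as np
i=cv2.imread("pics/top0.png")
a=cv2.resize(i[195:260,185:275],None,fx=8.5,fy=8.5,interpolation=cv2.INTER_CUBIC)
b=cv2.resize(i[195:260,345:435],None,fx=8.5,fy=8.5,interpolation=cv2.INTER_CUBIC)
cv2.imwrite("pics/cA.png",a);cv2.imwrite("pics/cB.png",b)
```

```text
(no output)
```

View pics/cA.png

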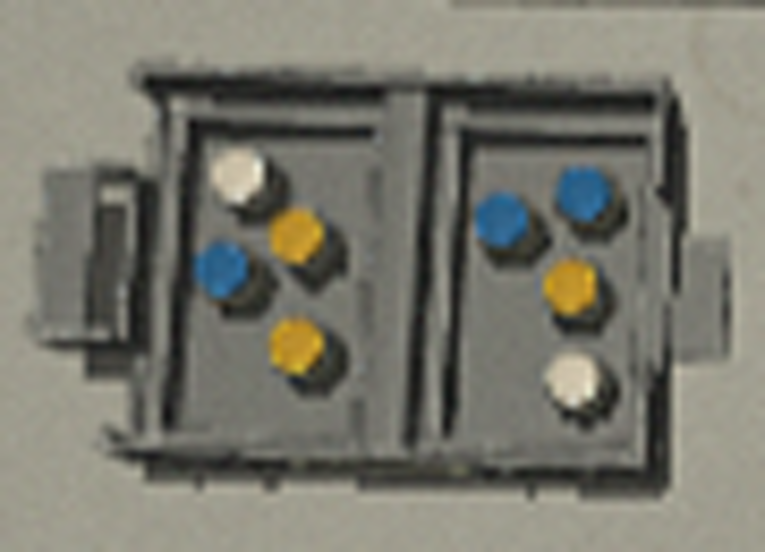

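View pics/cB.png

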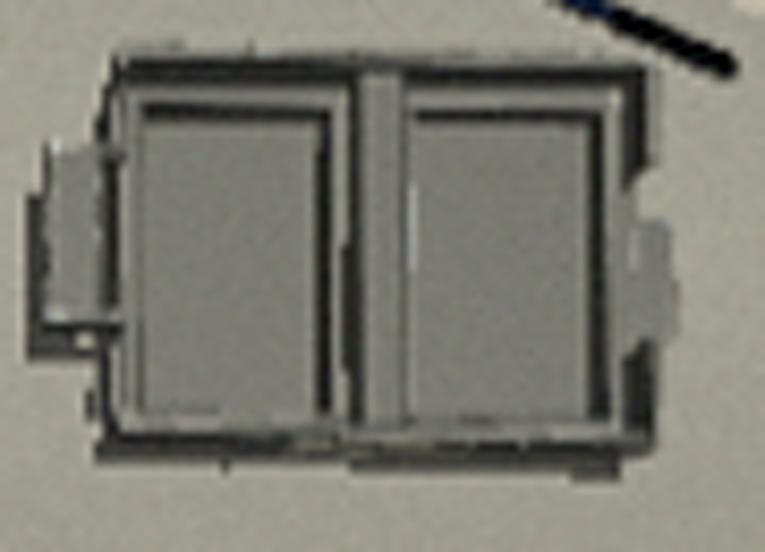

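Crops: both hooks are on the left (world +y). On the filled tote, the tongue tip corners are at about (728,237) and (728,358), and the ridge runs at u≈385–425. On the empty tote, the ridge is at u≈360–405 and the tongue tip at u≈670. I'll fit both poses by wireframe edges.

```bash
cat > fit.py <<'E'
import cv2, numpy as np
from scipy.optimize import minimize
from scipy.ndimage import map_coordinates
def proj(c,P):
    P=np.asarray(P,float).reshape(-1,3)
    K=np.array([[c["fx"],0,c["cx"]],[0,c["fy"],c["cy"]],[0,0,1.]])
    return cv2.projectPoints(P,cv2.Rodrigues(c["R"])[0],c["t"],K,c["distortion"])[0][:,0]
def back(c,uv,z):
    K=np.array([[c["fx"],0,c["cx"]],[0,c["fy"],c["cy"]],[0,0,1.]])
    p=cv2.undistortPoints(np.array(uv,float).reshape(-1,1,2),K,c["distortion"])[:,0]
    d=np.c_[p,np.ones(len(p))]@c["R"]; C=-c["R"].T@c["t"]
    return C+d*((z-C[2])/d[:,2])[:,None]
def rect(x0,x1,y0,y1,z): 
    p=[(x0,y0,z),(x1,y0,z),(x1,y1,z),(x0,y1,z)]; return [(p[i],p[(i+1)%4]) for i in range(4)]
S=[((-86,y,70),(86,y,70)) for y in(-61,61)]+[((-90,y,70),(90,y,70)) for y in(-65,65)]
for x in(-90,-86): S+=[((x,y,70),(x,np.sign(y)*65,70)) for y in(-29,29)]
S+=[((-8,-61,57),(-8,61,57)),((8,-61,57),(8,61,57))]
S+=[((-107,-21,6),(-107,21,6))]+[((-92,y,6),(-107,y,6)) for y in(-21,21)]
S+=[((114,-26,78),(114,26,78)),((96,-26,78),(96,26,78))]
L=np.array(S,float)/1000
def pts(n=25):
    s=np.linspace(0,1,n)[:,None]; P=[];w=[]
    for a,b in L: P.append(a+(b-a)*s); w+= [np.linalg.norm(b-a)]*n
    return np.vstack(P),np.array(w)
P0,W=pts()
def world(q,P):
    cs,sn=np.cos(q[2]),np.sin(q[2]); z=q[3] if len(q)>3 else 0
    return np.c_[q[0]+cs*P[:,0]-sn*P[:,1],q[1]+sn*P[:,0]+cs*P[:,1],P[:,2]+z]
def grad(img,s):
    g=cv2.GaussianBlur(cv2.cvtColor(img,cv2.COLOR_RGB2GRAY).astype(np.float32),(0,0),s)
    return np.hypot(cv2.Sobel(g,5,1,0),cv2.Sobel(g,5,0,1))
def fit(cams,q,sig=(1.5,.7)):
    for s in sig:
        G=[grad(c["image"],s) for c in cams]
        f=lambda d:-sum((W*map_coordinates(g,proj(c,world(np.array(q0)+np.array(d)*[.004,.004,.03],P0)).T[::-1],order=1)).sum()/W.sum() for c,g in zip(cams,G))
        q0=np.array(q); best=min((minimize(f,[a,b,e],method="Nelder-Mead",options=dict(xatol=1e-3)) for a in(-1,0,1) for b in(-1,0,1) for e in(-1,0,1)),key=lambda r:r.fun)
        q=q0+best.x*[.004,.004,.03]
    return q,best.fun
def overlay(c,qs,box,k,fn):
    x0,y0,x1,y1=box; im=cv2.resize(c["image"][y0:y1,x0:x1,::-1],None,fx=k,fy=k,interpolation=cv2.INTER_CUBIC)
    for q in qs:
        for a,b in L:
            p=((proj(c,world(q,np.array([a,b])))-[x0,y0]+.5)*k-.5).round().astype(int)
            cv2.line(im,tuple(map(int,p[0])),tuple(map(int,p[1])),(0,0,255),1)
    cv2.imwrite(fn,im)
E
python3 - <<'E'
from fit import *; from rig import read_camera
def avg(n):
    cs=[read_camera(n) for _ in range(4)]; cs[0]["image"]=np.mean([c["image"] for c in cs],0).astype(np.uint8); return cs[0]
t,s=avg("top"),avg("scene")
f=lambda u,v,x:((u+.5)/8.5-.5+x,(v+.5)/8.5-.5+195)
res=[]
for name,a,b,x in(("A",(405,95),(425-5,445),185),("B",(380,75),(384,420),345)):
    m=back(t,[f(*a,x),f(*b,x)],.057); ctr=m.mean(0); d=m[1]-m[0]  # d ~ tote y- or + : image down = -world x
    yaw=np.arctan2(-d[1],-d[0]) ; yaw=yaw+np.pi/2  # tote +y = -world x => world angle pi => yaw=pi/2
    q=[ctr[0],ctr[1],np.arctan2(d[1],d[0])-np.pi/2]; q[2]=(q[2]+np.pi)%(2*np.pi)-np.pi
    print(name,np.round(q,4))
    for cams in([t],[s],[t,s]):
        r=fit(cams,q); print(np.round(r[0],4),round(r[1],1))
    res.append(r[0])
overlay(t,res[:1],(185,195,275,260),8.5,"pics/oA.png");overlay(t,res[1:],(345,195,435,260),8.5,"pics/oB.png")
a,b=cv2.imread("pics/oA.png"),cv2.imread("pics/oB.png"); cv2.imwrite("pics/oAB.png",cv2.resize(np.vstack([a,b]),None,fx=.54,fy=.54,interpolation=cv2.INTER_AREA))
overlay(s,res,(220,140,370,300),3.7,"pics/oS.png")
C=-t["R"].T@t["t"]; print("cam",C)
E
```

```text
A [0.493  0.113  1.6642]
[0.4821 0.1093 1.5572] -161.2
[0.4904 0.1157 1.537 ] -152.4
[0.4912 0.1144 1.5454] -305.2
B [ 0.5071 -0.331   1.5686]
[ 0.5046 -0.3319  1.5582] -177.0
[ 0.5039 -0.3338  1.5604] -127.2
[ 0.5045 -0.3319  1.5583] -302.0
cam [ 0.28428688 -0.14083072  1.50098948]
```

View pics/oAB.png

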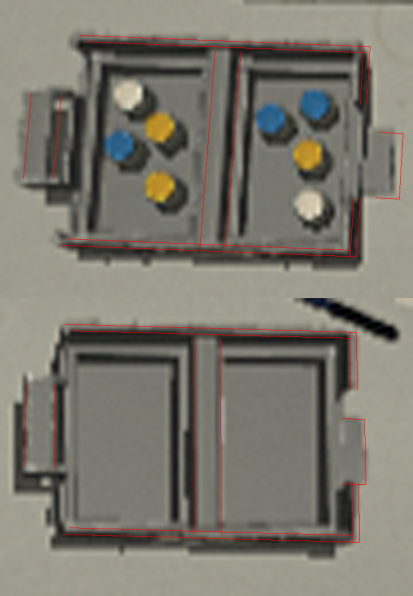

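View pics/oS.png

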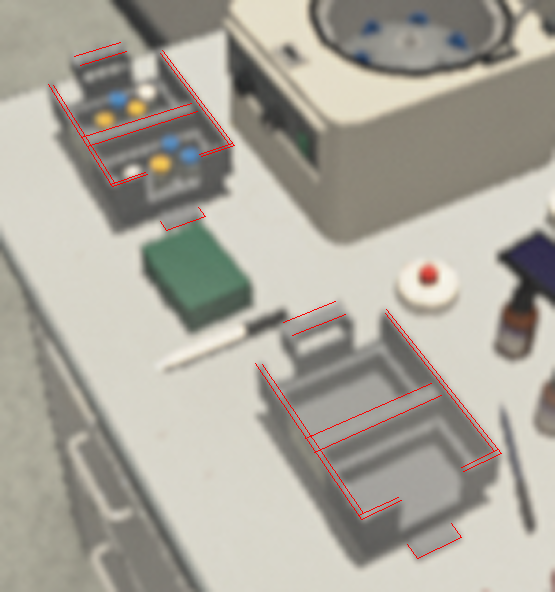

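The B overlay matches. A is pulled off by the vials, by about 1.7 px to the right. I'll use the edge-normal gradient, clipped, with the vials masked.

```bash
cat >> fit.py <<'E'
def gxy(img,s):
    g=cv2.GaussianBlur(cv2.cvtColor(img,cv2.COLOR_RGB2GRAY).astype(np.float32),(0,0),s)
    hsv=cv2.cvtColor(img,cv2.COLOR_RGB2HSV); m=((hsv[...,1]>90)|((hsv[...,2]>190))).astype(np.uint8)
    m=1-cv2.dilate(m,np.ones((5,5)))
    return cv2.Sobel(g,5,1,0)*m,cv2.Sobel(g,5,0,1)*m
def fit2(cams,q,s=.7,clip=60,rng=(.003,.003,.02)):
    G=[gxy(c["image"],s) for c in cams]; n=25; q0=np.array(q,float)
    def f(d):
        tot=0
        for c,(gx,gy) in zip(cams,G):
            p=proj(c,world(q0+np.array(d)*rng,P0)); seg=p.reshape(-1,n,2); e=seg[:,-1]-seg[:,0]; e/=np.linalg.norm(e,axis=1)[:,None]
            e=np.repeat(e,n,0); a=[map_coordinates(g,p.T[::-1],order=1) for g in(gx,gy)]
            tot-=(W*np.minimum(abs(-e[:,1]*a[0]+e[:,0]*a[1]),clip)).sum()/W.sum()
        return tot
    best=min((minimize(f,[a,b,e],method="Nelder-Mead",options=dict(xatol=1e-3)) for a in(-1,0,1) for b in(-1,0,1) for e in(-1,0,1)),key=lambda r:r.fun)
    return q0+best.x*rng,best.fun
E
python3 - <<'E'
from fit import *; from rig import read_camera
from scipy.optimize import least_squares
def avg(n):
    cs=[read_camera(n) for _ in range(3)]; cs[0]["image"]=np.mean([c["image"] for c in cs],0).astype(np.uint8); return cs[0]
t,s=avg("top"),avg("scene")
f=lambda u,v,x:((u+.5)/8.5-.5+x,(v+.5)/8.5-.5+195)
# clicks: tongue corners, ridge-top edges midpoints, lip outer edge
PA=[((729,237),(-107,-21,6)),((728,358),(-107,21,6)),((388,92),(8,-61,57)),((428,92),(-8,-61,57)),((372,440),(8,61,57)),((410,440),(-8,61,57)),((40,255),(114,0,78)),((672,85),(-90,-65,70)),((142,72),(90,-65,70))]
PB=[((670,222),(-107,-21,6)),((676,340),(-107,21,6)),((363,75),(8,-61,57)),((403,75),(-8,-61,57)),((363,420),(8,61,57)),((407,420),(-8,61,57)),((48,235),(114,0,78)),((120,55),(90,-65,70)),((652,62),(-90,-65,70))]
out=[]
for nm,PP,x,q in(("A",PA,185,[.491,.118,1.55]),("B",PB,345,[.5045,-.332,1.558])):
    uv=np.array([f(*a,x) for a,_ in PP]); M=np.array([b for _,b in PP])/1000
    r=least_squares(lambda q:(proj(t,world(q,M))-uv).ravel(),q,loss="soft_l1",x_scale=[.01,.01,.01])
    print(nm,"clicks",r.x.round(4)); print((proj(t,world(r.x,M))-uv).round(1).tolist())
    for cams in([t],[s],[t,s]):
        for cl in(30,80):
            v=fit2(cams,r.x,clip=cl); print(len(cams),cl,v[0].round(4),round(v[1],1))
    out.append(v[0])
overlay(t,out[:1],(185,195,275,260),8.5,"pics/oA2.png");overlay(s,out[:1],(225,145,295,205),8,"pics/oA2s.png")
a,b=cv2.imread("pics/oA2.png"),cv2.imread("pics/oA2s.png"); w=max(a.shape[1],b.shape[1])
P=lambda i:cv2.copyMakeBorder(i,0,0,0,w-i.shape[1],0)
cv2.imwrite("pics/oA3.png",cv2.resize(np.vstack([P(a),P(b)]),None,fx=.57,fy=.57,interpolation=cv2.INTER_AREA))
E
```

```text
A clicks [0.4925 0.1177 1.5648]
[[0.8, 0.0], [0.4, 0.0], [-0.3, -0.2], [0.5, -0.1], [-1.0, 1.4], [0.2, 1.5], [0.1, -0.1], [0.0, -1.0], [-1.0, -0.7]]
1 30 [0.4917 0.1139 1.5426] -29.4
1 80 [0.4918 0.1187 1.5527] -71.6
1 30 [0.4806 0.105  1.6026] -18.4
1 80 [0.4744 0.1064 1.5501] -34.1
2 30 [0.4839 0.1177 1.4896] -43.2
2 80 [0.4913 0.1159 1.5486] -97.8
B clicks [ 0.5052 -0.3314  1.5659]
[[0.4, -0.3], [0.0, 0.0], [-0.6, -0.4], [0.3, -0.3], [-0.3, 1.6], [0.3, 1.7], [-0.3, 0.0], [-0.3, -0.8], [0.5, -0.4]]
1 30 [ 0.506  -0.3273  1.5453] -29.4
1 80 [ 0.5056 -0.3328  1.5573] -72.6
1 30 [ 0.493  -0.3314  1.566 ] -18.3
1 80 [ 0.5008 -0.3351  1.5538] -32.8
2 30 [ 0.4971 -0.3322  1.5714] -45.3
2 80 [ 0.5031 -0.3324  1.5749] -103.4
```

View pics/oA3.png

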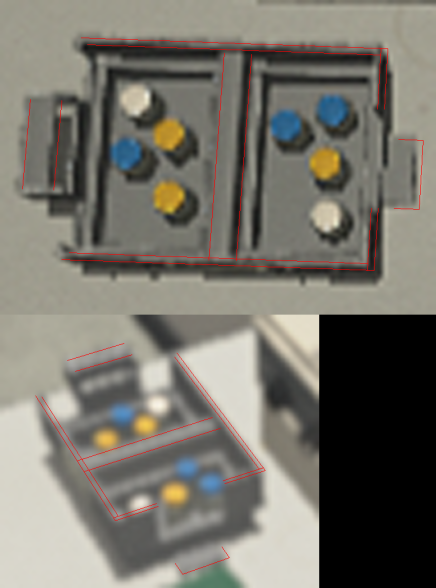

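The top fit gives A ≈ (0.492, 0.1185, yaw 1.556) and B ≈ (0.5055, −0.332, 1.560), confirmed by the overlay (the A tongue line is at most 1 px off). Next is a move planner helper.

```bash
cat > plan.py <<'E'
import numpy as np
from scipy.spatial.transform import Rotation as Ro, Slerp
from rig import state
def RT(psi,th=0):
    y=np.array([np.cos(psi),np.sin(psi),0]); z=np.array([0,0,-1.]); return Ro.from_matrix(np.c_[np.cross(y,z),y,z])*Ro.from_rotvec([th,0,0])
def cur():
    s=state(); return s["tcp_pos"],Ro.from_rotvec(s["tool_rot"])
def plan(path,claw,start=None):
    """path: list of (pos,Rot,calls); prints calls of 5 rows in tool axes, interpolating each leg"""
    p,R=start or cur()
    for P,Q,n in path:
        P=np.array(P); w=(R.inv()*Q).as_rotvec(); p0,R0=p,R
        for k in range(n):
            rows=[]
            for j in range(1,6):
                f=(k*5+j)/(5*n); a=p0+(P-p0)*f; B=R0*Ro.from_rotvec(w*f)
                rows+=list(np.round(R.inv().apply(a-p)*100,2))+list(np.round((R.inv()*B).as_rotvec(degrees=True),1))+[claw]
            print([float(v) for v in rows])
            l=rows[-7:]; p=p+R.apply(np.array(l[:3])/100); R=R*Ro.from_rotvec(l[3:6],degrees=True)
    return p,R
def tote(t=None):
    """pose of held tote: origin given ridge centred"""
    p,R=cur(); return p,R
E
python3 - <<'E'
from plan import *
p,R=cur()
mid=RT(1.26-1.42)
s=plan([([.335,.10,.22],mid,2),([.5055,-.332,.20],RT(1.56-np.pi),2)],8.5)
E
```

```text
[-2.88, -3.52, 0.11, 0.0, -0.0, 8.1, 8.5, -5.77, -7.05, 0.23, 0.0, -0.0, 16.3, 8.5, -8.65, -10.57, 0.34, 0.0, -0.0, 24.4, 8.5, -11.53, -14.09, 0.45, 0.0, -0.0, 32.5, 8.5, -14.42, -17.62, 0.56, 0.0, -0.0, 40.7, 8.5]
[-4.48, -0.79, 0.12, 0.0, -0.0, 8.1, 8.5, -8.96, -1.58, 0.23, 0.0, -0.0, 16.3, 8.5, -13.45, -2.37, 0.34, 0.0, -0.0, 24.4, 8.5, -17.93, -3.16, 0.46, 0.0, -0.0, 32.5, 8.5, -22.41, -3.95, 0.57, 0.0, -0.0, 40.7, 8.5]
[-3.99, 2.37, 0.2, 0.0, -0.0, 8.1, 8.5, -7.98, 4.75, 0.4, 0.0, -0.0, 16.3, 8.5, -11.98, 7.12, 0.6, 0.0, -0.0, 24.4, 8.5, -15.97, 9.5, 0.8, 0.0, -0.0, 32.6, 8.5, -19.96, 11.87, 1.0, 0.0, -0.0, 40.7, 8.5]
[-1.48, 4.4, 0.2, -0.0, -0.0, 8.1, 8.5, -2.96, 8.81, 0.4, -0.0, -0.0, 16.3, 8.5, -4.43, 13.21, 0.6, -0.0, -0.0, 24.4, 8.5, -5.91, 17.61, 0.8, -0.0, -0.0, 32.6, 8.5, -7.39, 22.02, 1.0, -0.0, -0.0, 40.7, 8.5]
```

move_arm(
  increments=[-2.9,-3.5,0.1,0,0,8.1,8.5,-5.8,-7.0,0.2,0,0,16.3,8.5,-8.7,-10.6,0.3,0,0,24.4,8.5,-11.5,-14.1,0.4,0,0,32.5,8.5,-14.4,-17.6,0.5,0,0,40.7,8.5],
)

```text
t: 1.3
tcp_pos: [0.2516, 0.3104, 0.2263]
tool_rot: [1.542, 2.737, 0.001]
force: [1.3, 0.7, 0.8]
opening: 0.0848
finger_force: 0.0
```

move_arm(
  increments=[-4.5,-0.8,0.1,0,0,8.1,8.5,-9.0,-1.6,0.2,0,0,16.3,8.5,-13.4,-2.4,0.3,0,0,24.4,8.5,-17.9,-3.2,0.5,0,0,32.5,8.5,-22.4,-4.0,0.6,0,0,40.7,8.5],
)

```text
t: 1.8
tcp_pos: [0.3346, 0.0984, 0.2205]
tool_rot: [2.398, 2.029, 0.001]
force: [0.8, 1.2, -0.4]
opening: 0.0849
finger_force: 0.0
```

move_arm(
  increments=[-4.0,2.4,0.2,0,0,8.1,8.5,-8.0,4.7,0.4,0,0,16.3,8.5,-12.0,7.1,0.6,0,0,24.4,8.5,-16.0,9.5,0.8,0,0,32.6,8.5,-20.0,11.9,1.0,0,0,40.7,8.5],
)

```text
t: 2.3
tcp_pos: [0.4202, -0.1185, 0.2104]
tool_rot: [2.954, 1.067, 0.001]
force: [1.4, -0.3, -0.2]
opening: 0.0849
finger_force: 0.0
```

move_arm(
  increments=[-1.5,4.4,0.2,0,0,8.1,8.5,-3.0,8.8,0.4,0,0,16.3,8.5,-4.4,13.2,0.6,0,0,24.4,8.5,-5.9,17.6,0.8,0,0,32.6,8.5,-7.4,22.0,1.0,0,0,40.7,8.5],
)

```text
t: 2.8
tcp_pos: [0.5053, -0.3342, 0.2001]
tool_rot: [3.141, -0.026, 0.0]
force: [-0.0, 0.5, 0.4]
opening: 0.085
finger_force: 0.0
```

move_arm(
  increments=[0,0,2,0,0,0,8.5,0,-0.1,5,0,0,0,8.5,0,-0.1,8,0,0,0,8.5,0,-0.1,11,0,0,0,8.5,0,-0.1,14,0,0,0,8.5],
)

```text
t: 3.3
tcp_pos: [0.5049, -0.3313, 0.0591]
tool_rot: [3.141, -0.017, 0.0]
force: [-0.2, -0.3, -0.3]
opening: 0.0851
finger_force: 0.0
```

move_arm(
  increments=[0,0,1,0,0,0,8.5,0,0,2,0,0,0,8.5,0,0,2.7,0,0,0,8.5,0,0,2.7,0,0,0,8.5,0,0,2.7,0,0,0,8.5],
)

```text
t: 3.8
tcp_pos: [0.5053, -0.3316, 0.0342]
tool_rot: [3.141, -0.017, 0.002]
force: [1.2, -0.0, 0.5]
opening: 0.0851
finger_force: 0.0
```

Run:
```python
from rig import state; s=state(); print(s["tcp_pos"],s["tool_rot"],s["force"],s["joints"])
```

```text
[ 0.50530219 -0.33156084  0.03419409] [ 3.14079157e+00 -1.65981364e-02  1.58340654e-03] [ 1.20812112 -0.04212487  0.46172171] [-6.41287846e-01  6.40229016e-01  1.51896438e+00 -1.19753674e-05
  9.81138584e-01  9.40084432e-01]
```

move_arm(
  increments=[0,0,0.2,0,0,0,6,0,0,0.2,0,0,0,4,0,0,0.2,0,0,0,2,0,0,0.2,0,0,0,0.5,0,0,0.2,0,0,0,0.5],
)

```text
t: 4.3
tcp_pos: [0.5051, -0.3315, 0.0317]
tool_rot: [3.141, -0.017, 0.001]
force: [1.0, -0.7, -3.9]
opening: 0.015
finger_force: 58.9
```

move_arm(
  increments=[0,0,0,0,0,0,0.5,0,0,0,0,0,0,0.5,0,0,0,0,0,0,0.5,0,0,0,0,0,0,0.5,0,0,0,0,0,0,0.5],
)

```text
t: 4.8
tcp_pos: [0.5051, -0.3315, 0.0316]
tool_rot: [3.141, -0.017, 0.001]
force: [0.0, -0.8, 6.1]
opening: 0.0152
finger_force: 59.8
```

Run:
```python
from rig import state; s=state(); print(s["tcp_pos"],s["tool_rot"],s["force"],s["opening"],s["finger_force"])
```

```text
[ 0.50506773 -0.33146883  0.03157317] [ 3.14115616e+00 -1.67686316e-02  7.11172953e-04] [ 0.03496735 -0.83076094  6.05514777] 0.01521070864958941 59.82231259346008
```

```bash
cat >> plan.py <<'E'
F=np.array([.492,.1185,1.556]); ZU=.0316
def tgt(ell,th,dz=0,slot=(.093,.0675),F=F):
    """TCP pose for tongue point ell (m along -x of the upper tote) in the slot, tilt th"""
    d=np.array([np.cos(th),-np.sin(th)]);n=np.array([np.sin(th),np.cos(th)])
    o=np.array(slot)-ell*d-.003*n+ZU*n
    return np.array([F[0]+o[0]*np.cos(F[2]),F[1]+o[0]*np.sin(F[2]),o[1]+dz]),RT(F[2],th)
E
python3 - <<'E'
from plan import *
P,Q=tgt(.130,.2); print(P)
plan([([.505,-.3315,.20],RT(-1.5815),1),([.45,-.12,.205],RT(-.01),3),([P[0],P[1],.205],RT(1.556),3)],0.5)
E
```

```text
[0.49157497 0.08977643 0.12135692]
[0.0, 0.0, -3.37, 0.0, -0.0, 0.0, 0.5, 0.0, 0.0, -6.74, 0.0, -0.0, 0.0, 0.5, 0.0, 0.01, -10.11, 0.0, -0.0, 0.0, 0.5, 0.0, 0.01, -13.47, 0.0, -0.0, 0.0, 0.5, 0.0, 0.01, -16.84, 0.0, -0.0, 0.0, 0.5]
[-0.38, -1.41, -0.03, 0.0, -0.0, -6.0, 0.5, -0.76, -2.81, -0.07, 0.0, -0.0, -12.0, 0.5, -1.14, -4.22, -0.1, 0.0, -0.0, -18.0, 0.5, -1.53, -5.62, -0.14, 0.0, -0.0, -24.0, 0.5, -1.91, -7.03, -0.17, 0.0, -0.0, -30.0, 0.5]
[0.37, -1.41, -0.04, 0.0, 0.0, -6.0, 0.5, 0.75, -2.82, -0.07, 0.0, 0.0, -12.0, 0.5, 1.12, -4.22, -0.1, 0.0, 0.0, -18.0, 0.5, 1.49, -5.63, -0.14, 0.0, 0.0, -24.0, 0.5, 1.86, -7.04, -0.17, 0.0, 0.0, -30.0, 0.5]
[1.03, -1.03, -0.04, 0.0, 0.0, -6.0, 0.5, 2.06, -2.07, -0.07, 0.0, 0.0, -12.0, 0.5, 3.08, -3.1, -0.11, 0.0, 0.0, -18.0, 0.5, 4.11, -4.13, -0.14, 0.0, 0.0, -24.0, 0.5, 5.14, -5.17, -0.17, 0.0, 0.0, -30.0, 0.5]
[1.4, 0.26, -0.0, 0.0, 0.0, -6.0, 0.5, 2.8, 0.52, -0.0, 0.0, 0.0, -12.0, 0.5, 4.2, 0.79, -0.0, 0.0, 0.0, -18.0, 0.5, 5.6, 1.05, -0.0, 0.0, 0.0, -23.9, 0.5, 7.01, 1.31, -0.0, 0.0, 0.0, -29.9, 0.5]
[1.08, 0.93, -0.0, -0.0, 0.0, -6.0, 0.5, 2.16, 1.85, -0.0, -0.0, 0.0, -12.0, 0.5, 3.25, 2.78, -0.01, -0.0, 0.0, -18.0, 0.5, 4.33, 3.7, -0.01, -0.0, 0.0, -24.0, 0.5, 5.42, 4.63, -0.01, -0.0, 0.0, -29.9, 0.5]
[0.47, 1.34, 0.0, -0.0, 0.0, -6.0, 0.5, 0.95, 2.68, 0.0, -0.0, 0.0, -12.0, 0.5, 1.43, 4.03, 0.0, -0.0, 0.0, -18.0, 0.5, 1.91, 5.37, 0.0, -0.0, 0.0, -24.0, 0.5, 2.39, 6.71, 0.0, -0.0, 0.0, -30.0, 0.5]
```

move_arm(
  increments=[0,0,-2,0,0,0,0.5,0,0,-5,0,0,0,0.5,0,0,-9,0,0,0,0.5,0,0,-13,0,0,0,0.5,0,0,-16.8,0,0,0,0.5],
)

```text
t: 5.3
tcp_pos: [0.5046, -0.3309, 0.2003]
tool_rot: [-3.141, 0.016, 0.002]
force: [0.5, -0.4, -3.5]
opening: 0.0146
finger_force: 58.9
```

move_arm(
  increments=[-0.4,-1.4,0,0,0,-6,0.5,-0.8,-2.8,-0.1,0,0,-12,0.5,-1.1,-4.2,-0.1,0,0,-18,0.5,-1.5,-5.6,-0.1,0,0,-24,0.5,-1.9,-7.0,-0.2,0,0,-30,0.5],
)

```text
t: 5.8
tcp_pos: [0.4861, -0.2602, 0.2004]
tool_rot: [-3.036, -0.803, 0.002]
force: [-0.0, -0.4, -2.2]
opening: 0.0148
finger_force: 58.9
```

move_arm(
  increments=[0.4,-1.4,0,0,0,-6,0.5,0.7,-2.8,-0.1,0,0,-12,0.5,1.1,-4.2,-0.1,0,0,-18,0.5,1.5,-5.6,-0.1,0,0,-24,0.5,1.9,-7.0,-0.2,0,0,-30,0.5],
)

```text
t: 6.3
tcp_pos: [0.4683, -0.19, 0.2024]
tool_rot: [-2.724, -1.561, 0.002]
force: [-0.1, 0.2, -2.6]
opening: 0.0149
finger_force: 58.9
```

move_arm(
  increments=[1.0,-1.0,0,0,0,-6,0.5,2.1,-2.1,-0.1,0,0,-12,0.5,3.1,-3.1,-0.1,0,0,-18,0.5,4.1,-4.1,-0.1,0,0,-24,0.5,5.1,-5.2,-0.2,0,0,-30,0.5],
)

```text
t: 6.8
tcp_pos: [0.4495, -0.1197, 0.2045]
tool_rot: [-2.227, -2.213, 0.001]
force: [0.5, 0.6, -2.2]
opening: 0.0149
finger_force: 58.9
```

move_arm(
  increments=[1.4,0.3,0,0,0,-6,0.5,2.8,0.5,0,0,0,-12,0.5,4.2,0.8,0,0,0,-18,0.5,5.6,1.0,0,0,0,-24,0.5,7.0,1.3,0,0,0,-30,0.5],
)

```text
t: 7.3
tcp_pos: [0.4634, -0.0498, 0.2046]
tool_rot: [-1.579, -2.714, 0.001]
force: [-0.1, -0.1, -2.6]
opening: 0.0148
finger_force: 58.9
```

move_arm(
  increments=[1.1,0.9,0,0,0,-6,0.5,2.2,1.9,0,0,0,-12,0.5,3.2,2.8,0,0,0,-18,0.5,4.3,3.7,0,0,0,-24,0.5,5.4,4.6,0,0,0,-30,0.5],
)

```text
t: 7.8
tcp_pos: [0.477, 0.0197, 0.2046]
tool_rot: [-0.822, -3.03, 0.0]
force: [-0.3, 0.1, -3.3]
opening: 0.0149
finger_force: 58.9
```

move_arm(
  increments=[0.5,1.3,0,0,0,-6,0.5,1.0,2.7,0,0,0,-12,0.5,1.4,4.0,0,0,0,-18,0.5,1.9,5.4,0,0,0,-24,0.5,2.4,6.7,0,0,0,-30,0.5],
)

```text
t: 8.3
tcp_pos: [0.4905, 0.0896, 0.2045]
tool_rot: [-0.01, -3.14, 0.0]
force: [0.8, 0.1, -3.4]
opening: 0.0152
finger_force: 58.9
```

Run:
```python
from fit import *; from plan import *; from rig import read_camera
p,R=cur(); y=R.as_matrix()[:,1]; print(state()["t"],p,y,state()["opening"],state()["force"])
t=read_camera("top");s=read_camera("scene")
yaw=np.arctan2(y[1],y[0])+np.pi
q=[p[0],p[1],yaw,p[2]-ZU]; f=[*F,0]
overlay(t,[q],(170,170,290,280),5,"pics/h1.png");overlay(s,[q],(190,90,310,210),5,"pics/h2.png")
cv2.imwrite("pics/h.png",np.vstack([cv2.imread("pics/h1.png"),cv2.imread("pics/h2.png")])[:, :])
a=cv2.imread("pics/h.png"); b=np.hstack([a[:550],cv2.resize(a[550:],(550,550))]); cv2.imwrite("pics/h.png",cv2.resize(b,(800,382)))
```

```text
8.3 [0.4905327  0.0896157  0.20454577] [ 6.21532994e-03  9.99980683e-01 -5.75194250e-05] 0.015231958992694496 [ 0.83438787  0.09617564 -3.3773959 ]
```

View pics/h.png

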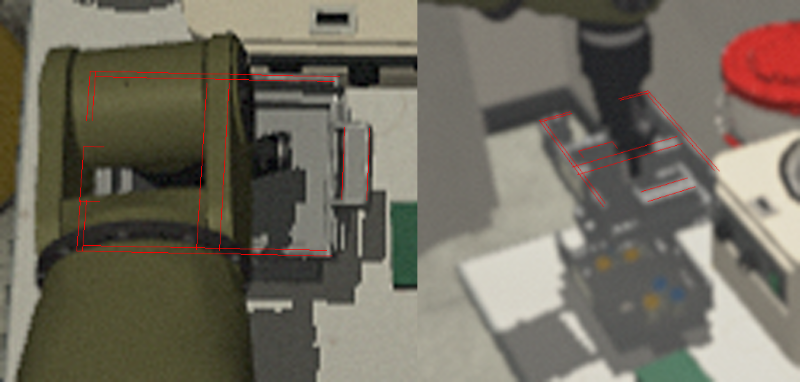

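The held tote matches its predicted wireframe in both views: tongue and hook edges, e.g. (342–370,128–200) in the left half. I'll tilt, then go to the pre-insertion pose.

```bash
sed -i 's/^F=.*/F=np.array([.492,.1182,1.557]); ZU=.0316/' plan.py
python3 - <<'E'
from plan import *
P,Q=tgt(.130,.2); print(P)
plan([(P+[0,0,.06],Q,1),(P,Q,1)],0.5)
E
```

```text
[0.49160369 0.08947602 0.12135692]
[-0.02, -0.01, 0.46, 2.3, -0.0, 0.1, 0.5, -0.04, -0.02, 0.93, 4.6, -0.0, 0.2, 0.5, -0.07, -0.04, 1.39, 6.9, -0.0, 0.2, 0.5, -0.09, -0.05, 1.86, 9.2, -0.0, 0.3, 0.5, -0.11, -0.06, 2.32, 11.5, -0.0, 0.4, 0.5]
[-0.0, 0.24, 1.18, -0.0, -0.0, 0.0, 0.5, -0.0, 0.48, 2.35, -0.0, -0.0, 0.0, 0.5, -0.0, 0.72, 3.53, -0.0, -0.0, 0.0, 0.5, -0.0, 0.96, 4.7, -0.0, -0.0, 0.0, 0.5, -0.01, 1.19, 5.88, -0.0, -0.0, 0.0, 0.5]
```

move_arm(
  increments=[0,0,0.5,2.3,0,0.1,0.5,0,0,0.9,4.6,0,0.2,0.5,-0.1,0,1.4,6.9,0,0.2,0.5,-0.1,0,1.9,9.2,0,0.3,0.5,-0.1,0,2.3,11.5,0,0.4,0.5],
)

```text
t: 8.9
tcp_pos: [0.4915, 0.0884, 0.1816]
tool_rot: [-0.032, -3.123, 0.317]
force: [0.3, -1.1, -2.3]
opening: 0.0147
finger_force: 59.0
```

move_arm(
  increments=[0,0.2,1.2,0,0,0,0.5,0,0.5,2.4,0,0,0,0.5,0,0.7,3.5,0,0,0,0.5,0,0.9,4.5,0,0,0,0.5,0,0.9,4.5,0,0,0,0.5],
)

```text
t: 9.4
tcp_pos: [0.4913, 0.0884, 0.1347]
tool_rot: [-0.028, -3.122, 0.315]
force: [0.8, 0.8, -1.8]
opening: 0.0148
finger_force: 58.9
```

```bash
cat >> plan.py <<'E'
def rel(F=F):
    """upper tote in filled frame (mm, rad): O along x, lateral, height, tilt, yaw error"""
    p,R=cur(); M=R.as_matrix(); o=p+ZU*M[:,2]; d=o-[F[0],F[1],0]; c,s=np.cos(F[2]),np.sin(F[2])
    st=state(); print("sx,lat,sz",np.round([1e3*(c*d[0]+s*d[1]),1e3*(-s*d[0]+c*d[1]),1e3*d[2]],1),"tilt",round(-np.arcsin(M[2,1]),4),"roll",round(M[2,0],4),"dyaw",round(np.arctan2(M[1,1],M[0,1])-F[2],4),"F",st["force"].round(1),"T",st["wrist_torque"].round(2),"open",st["opening"].round(4))
E
python3 - <<'E'
from plan import *
rel()
plan([(*tgt(.130,.2),1),(*tgt(.111,.2),1)],0.5)
E
```

```text
Traceback (most recent call last):
  File "plan.py", line 33, in rel
    st=state(); print("sx,lat,sz",np.round([1e3*(c*d[0]+s*d[1]),1e3*(-s*d[0]+c*d[1]),1e3*d[2]],1),"tilt",round(-np.arcsin(M[2,1]),4),"roll",round(M[2,0],4),"dyaw",round(np.arctan2(M[1,1],M[0,1])-F[2],4),"F",st["force"].round(1),"T",st["wrist_torque"].round(2),"open",st["opening"].round(4))
                                                                                                                                                                                                                                                                           ^^^^^^^^^^^^^^^^^^^
AttributeError: 'float' object has no attribute 'round'
```

```bash
sed -i 's/st\["opening"\].round(4)/round(st["opening"],4)/' plan.py
python3 - <<'E'
from plan import *
rel()
plan([(*tgt(.130,.2),1),(*tgt(.111,.2),1)],0.5)
E
```

```text
sx,lat,sz [-36.1   0.4 103.8] tilt 0.2009 roll 0.0018 dyaw -0.0041 F [ 0.8  0.8 -1.8] T [0.23 0.01 0.  ] open 0.0148
[-0.01, 0.07, 0.26, -0.0, -0.0, -0.0, 0.5, -0.01, 0.15, 0.52, -0.0, -0.1, -0.1, 0.5, -0.02, 0.22, 0.77, -0.0, -0.1, -0.1, 0.5, -0.03, 0.3, 1.03, -0.0, -0.1, -0.2, 0.5, -0.04, 0.37, 1.29, -0.1, -0.2, -0.2, 0.5]
[0.0, 0.38, 0.0, 0.0, 0.0, -0.0, 0.5, 0.0, 0.76, 0.0, 0.0, 0.0, -0.0, 0.5, 0.0, 1.14, 0.0, 0.0, 0.0, -0.0, 0.5, 0.0, 1.52, 0.0, 0.0, 0.0, -0.0, 0.5, 0.01, 1.9, 0.0, 0.0, 0.0, -0.0, 0.5]
```

move_arm(
  increments=[0,0.1,0.3,0,0,0,0.5,0,0.2,0.6,0,0,-0.1,0.5,0,0.2,0.8,0,-0.1,-0.1,0.5,0,0.3,1.1,0,-0.1,-0.2,0.5,0,0.4,1.3,0,-0.1,-0.2,0.5],
)

```text
t: 9.9
tcp_pos: [0.4919, 0.0902, 0.1227]
tool_rot: [0.022, 3.125, -0.315]
force: [-0.4, 0.0, -3.2]
opening: 0.0148
finger_force: 58.9
```

move_arm(
  increments=[0,0.4,0,0,0,0,0.5,0,0.8,0,0,0,0,0.5,0,1.2,0,0,0,0,0.5,0,1.6,0,0,0,0,0.5,0,1.6,0,0,0,0,0.5],
)

```text
t: 10.4
tcp_pos: [0.4921, 0.1063, 0.1196]
tool_rot: [0.021, 3.125, -0.315]
force: [-0.2, 0.2, -2.4]
opening: 0.0148
finger_force: 59.0
```

Run:
```python
from plan import *; from fit import *; from rig import read_camera
rel()
s=read_camera("scene"); cv2.imwrite("pics/i1.png",cv2.resize(s["image"][110:210,200:310,::-1],None,fx=5,fy=5,interpolation=cv2.INTER_CUBIC))
plan([(*tgt(.112,.2),1),(*tgt(.097,.2),1)],0.5)
```

```text
sx,lat,sz [-18.1  -0.3  88.6] tilt 0.2007 roll -0.0017 dyaw 0.0003 F [-0.2  0.2 -2.4] T [0.2  0.01 0.02] open 0.0148
[0.01, 0.03, 0.03, -0.0, 0.0, 0.0, 0.5, 0.01, 0.05, 0.06, -0.0, 0.0, 0.0, 0.5, 0.02, 0.08, 0.09, -0.0, 0.1, 0.0, 0.5, 0.02, 0.11, 0.13, -0.0, 0.1, 0.0, 0.5, 0.03, 0.14, 0.16, -0.0, 0.1, 0.0, 0.5]
[-0.0, 0.3, -0.0, -0.0, -0.0, 0.0, 0.5, -0.0, 0.6, -0.0, -0.0, -0.0, 0.0, 0.5, -0.0, 0.9, -0.0, -0.0, -0.0, 0.0, 0.5, -0.0, 1.2, -0.0, -0.0, -0.0, 0.0, 0.5, -0.0, 1.5, -0.0, -0.0, -0.0, 0.0, 0.5]
```

View pics/i1.png

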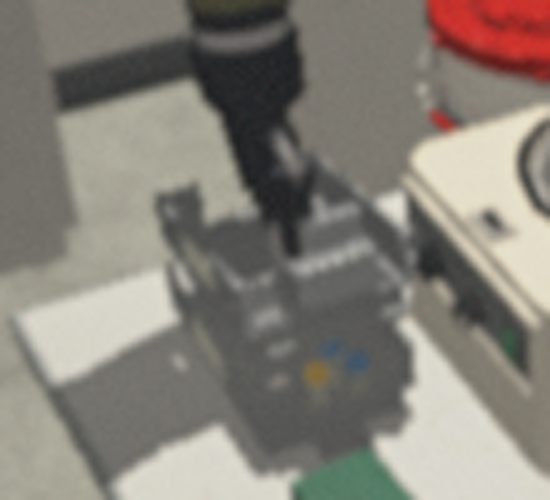

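The picture shows the held tote tilted over the filled one, tongue end towards the hook around (190,200), with vials still visible around (330,360). No contact force. Next I'll slide it in.

move_arm(
  increments=[0,0.1,0.1,0,0,0,0.5,0,0.1,0.2,0,0,0,0.5,0,0.4,0.2,0,0,0,0.5,0,0.7,0.2,0,0,0,0.5,0,0.7,0.2,0,0,0,0.5],
)

```text
t: 10.95
tcp_pos: [0.4922, 0.1126, 0.1162]
tool_rot: [0.021, 3.125, -0.315]
force: [-0.3, -0.4, -2.1]
opening: 0.0149
finger_force: 59.0
```

move_arm(
  increments=[0,0.2,0,0,0,0,0.5,0,0.4,0,0,0,0,0.5,0,0.6,0,0,0,0,0.5,0,0.8,0,0,0,0,0.5,0,0.8,0,0,0,0,0.5],
)

```text
t: 11.45
tcp_pos: [0.4923, 0.1203, 0.1147]
tool_rot: [0.021, 3.125, -0.315]
force: [-0.3, -0.7, -2.5]
opening: 0.0148
finger_force: 59.0
```

Run:
```python
from plan import *
rel()
for l,t,z in((.095,.2,.067),(.094,.1,.066),(.093,.0,.065)): 
    P,Q=tgt(l,t,slot=(.093,z)); print(P)
plan([(*tgt(.095,.2,slot=(.093,.067)),1),(*tgt(.094,.1,slot=(.093,.0665)),2)],0.5)
```

```text
sx,lat,sz [-4.2 -0.4 83.7] tilt 0.2007 roll -0.0016 dyaw -0.0001 F [-0.3 -0.7 -2.5] T [ 0.2   0.03 -0.  ] open 0.0148
[0.49207692 0.12377509 0.11390349]
[0.49203207 0.12052462 0.10384146]
[0.492  0.1182 0.0936]
[0.01, 0.07, 0.0, -0.0, 0.0, -0.0, 0.5, 0.01, 0.14, 0.0, -0.0, 0.0, -0.0, 0.5, 0.02, 0.21, 0.0, -0.0, 0.1, -0.0, 0.5, 0.02, 0.28, 0.0, -0.0, 0.1, -0.0, 0.5, 0.03, 0.35, 0.0, -0.0, 0.1, -0.0, 0.5]
[0.0, -0.01, 0.1, -0.6, -0.0, -0.0, 0.5, 0.0, -0.03, 0.2, -1.2, -0.0, -0.0, 0.5, 0.0, -0.04, 0.3, -1.7, -0.0, -0.0, 0.5, 0.0, -0.05, 0.4, -2.3, -0.0, -0.0, 0.5, 0.0, -0.06, 0.5, -2.9, -0.0, -0.0, 0.5]
[0.0, -0.02, 0.1, -0.6, -0.0, -0.0, 0.5, 0.0, -0.04, 0.2, -1.1, -0.0, -0.0, 0.5, 0.0, -0.06, 0.3, -1.7, -0.0, -0.0, 0.5, 0.0, -0.07, 0.4, -2.3, -0.0, -0.0, 0.5, 0.0, -0.09, 0.5, -2.9, -0.0, -0.0, 0.5]
```

move_arm(
  increments=[0,0.1,0,0,0,0,0.5,0,0.2,0,0,0,0,0.5,0,0.3,0,0,0,0,0.5,0,0.3,0,0,0,0,0.5,0,0.3,0,0,0,0,0.5],
)

```text
t: 11.95
tcp_pos: [0.4924, 0.123, 0.1141]
tool_rot: [0.022, 3.125, -0.315]
force: [0.7, 0.4, -2.2]
opening: 0.015
finger_force: 59.0
```

move_arm(
  increments=[0,0,0.1,-0.6,0,0,0.5,0,0,0.2,-1.2,0,0,0.5,0,0,0.3,-1.7,0,0,0.5,0,0,0.4,-2.3,0,0,0.5,0,-0.1,0.5,-2.9,0,0,0.5],
)

```text
t: 12.45
tcp_pos: [0.4923, 0.121, 0.1093]
tool_rot: [0.022, 3.132, -0.234]
force: [0.7, 0.2, -2.5]
opening: 0.0151
finger_force: 59.0
```

Run:
```python
from plan import *
rel()
plan([(*tgt(.094,.1,slot=(.093,.0665)),1),(*tgt(.0935,.05,slot=(.093,.066)),1)],0.5)
```

```text
sx,lat,sz [-1.9 -0.4 78.1] tilt 0.1492 roll -0.0016 dyaw -0.0002 F [ 0.7  0.2 -2.5] T [ 0.2  -0.01  0.03] open 0.0151
[0.01, 0.01, 0.1, -0.6, 0.0, -0.0, 0.5, 0.01, 0.01, 0.2, -1.1, 0.0, -0.0, 0.5, 0.02, 0.02, 0.3, -1.7, 0.1, -0.0, 0.5, 0.03, 0.02, 0.4, -2.3, 0.1, -0.0, 0.5, 0.03, 0.03, 0.5, -2.8, 0.1, -0.0, 0.5]
[0.0, -0.02, 0.1, -0.6, -0.0, -0.0, 0.5, 0.0, -0.03, 0.21, -1.2, -0.0, -0.0, 0.5, 0.0, -0.05, 0.31, -1.7, -0.0, -0.0, 0.5, 0.0, -0.06, 0.42, -2.3, -0.0, -0.0, 0.5, 0.0, -0.08, 0.52, -2.9, -0.0, -0.0, 0.5]
```

move_arm(
  increments=[0,0,0.1,-0.6,0,0,0.5,0,0,0.2,-1.1,0,0,0.5,0,0,0.3,-1.7,0,0,0.5,0,0,0.4,-2.3,0.1,0,0.5,0,0,0.5,-2.8,0.1,0,0.5],
)

```text
t: 12.95
tcp_pos: [0.4924, 0.1203, 0.1044]
tool_rot: [-0.022, -3.137, 0.158]
force: [0.4, -0.0, -2.7]
opening: 0.015
finger_force: 59.0
```

move_arm(
  increments=[0,0,0.1,-0.6,0,0,0.5,0,0,0.2,-1.1,0,0,0.5,0,0,0.3,-1.7,0,0,0.5,0,-0.1,0.4,-2.3,0,0,0.5,0,-0.1,0.5,-2.9,0,0,0.5],
)

```text
t: 13.45
tcp_pos: [0.4924, 0.1187, 0.0995]
tool_rot: [-0.022, -3.14, 0.078]
force: [0.9, -0.3, -2.3]
opening: 0.0149
finger_force: 59.0
```

Run:
```python
from plan import *
rel()
plan([(*tgt(.093,.015,slot=(.093,.0655)),1),(*tgt(.093,.0,slot=(.093,.065)),1)],0.5)
```

```text
sx,lat,sz [-1.1 -0.4 68. ] tilt 0.0498 roll -0.0 dyaw -0.0003 F [ 0.9 -0.3 -2.3] T [ 0.05  0.01 -0.03] open 0.0149
[0.01, 0.0, 0.08, -0.4, 0.0, -0.0, 0.5, 0.01, 0.01, 0.16, -0.8, 0.0, -0.0, 0.5, 0.02, 0.01, 0.24, -1.2, 0.0, -0.0, 0.5, 0.03, 0.01, 0.32, -1.6, 0.0, -0.0, 0.5, 0.04, 0.01, 0.4, -2.0, 0.0, -0.0, 0.5]
[-0.0, -0.01, 0.04, -0.2, 0.0, -0.0, 0.5, -0.0, -0.01, 0.08, -0.3, 0.0, -0.0, 0.5, -0.0, -0.02, 0.12, -0.5, 0.0, -0.0, 0.5, -0.0, -0.03, 0.15, -0.7, 0.0, -0.0, 0.5, -0.0, -0.04, 0.19, -0.9, 0.0, -0.0, 0.5]
```

move_arm(
  increments=[0,0,0.1,-0.4,0,0,0.5,0,0,0.2,-0.8,0,0,0.5,0,0,0.2,-1.2,0,0,0.5,0,0,0.3,-1.6,0,0,0.5,0,0,0.4,-2.0,0,0,0.5],
)

```text
t: 13.95
tcp_pos: [0.4924, 0.1186, 0.0956]
tool_rot: [-0.022, -3.141, 0.024]
force: [-0.1, 0.4, -3.4]
opening: 0.0151
finger_force: 59.0
```

Run:
```python
from plan import *
rel()
plan([(*tgt(.093,.0,slot=(.093,.065)),1)],0.5)
```

```text
sx,lat,sz [-0.  -0.4 64. ] tilt 0.0151 roll -0.0001 dyaw -0.0001 F [-0.1  0.4 -3.4] T [ 0.02 -0.04  0.01] open 0.0151
[0.01, -0.01, 0.04, -0.2, 0.0, -0.0, 0.5, 0.01, -0.02, 0.08, -0.3, 0.0, -0.0, 0.5, 0.02, -0.03, 0.12, -0.5, 0.0, -0.0, 0.5, 0.03, -0.03, 0.16, -0.7, 0.0, -0.0, 0.5, 0.04, -0.04, 0.2, -0.9, 0.0, -0.0, 0.5]
```

move_arm(
  increments=[0,0,0,-0.2,0,0,0.5,0,0,0.1,-0.4,0,0,0.5,0,0,0.1,-0.6,0,0,0.5,0,0,0.2,-0.9,0,0,0.5,0,0,0.2,-0.9,0,0,0.5],
)

```text
t: 14.45
tcp_pos: [0.4924, 0.1186, 0.0936]
tool_rot: [0.022, 3.141, 0.0]
force: [0.6, 0.4, -2.6]
opening: 0.0148
finger_force: 59.0
```

Run:
```python
from plan import *
rel()
```

```text
sx,lat,sz [ 0.4 -0.4 62. ] tilt -0.0003 roll -0.0001 dyaw -0.0003 F [ 0.6  0.4 -2.6] T [-0.03 -0.05 -0.04] open 0.0148
```

move_arm(
  increments=[0,0,0.05,0,0,0,0.5,0,0,0.05,0,0,0,0.5,0,0,0.05,0,0,0,0.5,0,0,0.05,0,0,0,0.5,0,0,0.05,0,0,0,0.5],
)

```text
t: 14.95
tcp_pos: [0.4924, 0.1185, 0.0935]
tool_rot: [0.022, 3.141, -0.0]
force: [-3.6, -1.6, 5.3]
opening: 0.0152
finger_force: 60.1
```

Run:
```python
from plan import *
rel()
```

```text
sx,lat,sz [ 0.3 -0.4 61.9] tilt 0.0001 roll -0.0002 dyaw -0.0002 F [-3.6 -1.6  5.3] T [-0.17  0.62 -0.01] open 0.0152
```

Seated contact at 61.9 mm, level. Next I'll release and retreat.

move_arm(
  increments=[0,0,0,0,0,0,3,0,0,0,0,0,0,5,0,0,0,0,0,0,6,0,0,0,0,0,0,6,0,0,0,0,0,0,6],
)

```text
t: 15.45
tcp_pos: [0.4924, 0.1186, 0.0931]
tool_rot: [0.022, 3.142, -0.0]
force: [-0.4, 0.4, -0.2]
opening: 0.0597
finger_force: 0.0
```

move_arm(
  increments=[0,0,-1,0,0,0,6,0,0,-3,0,0,0,6,0,0,-6,0,0,0,6,0,0,-10,0,0,0,6,0,0,-14,0,0,0,6],
)

```text
t: 15.95
tcp_pos: [0.492, 0.1185, 0.2353]
tool_rot: [0.022, 3.141, -0.0]
force: [0.1, -0.7, -0.5]
opening: 0.0601
finger_force: 0.0
```

move_arm(
  increments=[2,-4,0,0,0,0,6,4,-8,0,0,0,0,6,6,-12,0,0,0,0,6,8,-16,0,0,0,0,6,10,-20,0,0,0,0,6],
)

```text
t: 16.45
tcp_pos: [0.3884, -0.0812, 0.2339]
tool_rot: [0.021, 3.14, -0.001]
force: [1.4, -0.3, -0.1]
opening: 0.0601
finger_force: 0.0
```

move_arm(
  increments=[0,-4,0,0,0,0,6,0,-8,0,0,0,0,6,0,-12,0,0,0,0,6,0,-16,0,0,0,0,6,0,-16,0,0,0,0,6],
)

```text
t: 16.95
tcp_pos: [0.3868, -0.2433, 0.2336]
tool_rot: [0.028, 3.141, -0.001]
force: [0.2, -0.4, 0.2]
opening: 0.0602
finger_force: 0.0
```

Run:
```python
from plan import F; from fit import *; from rig import read_camera,state
print(state()["tcp_pos"],state()["joints"])
t=read_camera("top");s=read_camera("scene")
u=[F[0],F[1],F[2]+np.pi,.062]
for n,c,b,k in(("a",t,(185,190,275,260),8),("b",s,(225,125,300,205),7)):
    overlay(c,[u],b,k,f"pics/f{n}.png")
    cv2.imwrite(f"pics/g{n}.png",cv2.resize(c["image"][b[1]:b[3],b[0]:b[2],::-1],None,fx=k,fy=k,interpolation=cv2.INTER_CUBIC))
R=lambda f:cv2.resize(cv2.imread(f),(400,300))
cv2.imwrite("pics/final.png",np.vstack([np.hstack([R("pics/ga.png"),R("pics/fa.png")]),np.hstack([R("pics/gb.png"),R("pics/fb.png")])]))
```

```text
[ 0.3868083  -0.24333714  0.23358337] [-6.41424896e-01  8.86212800e-02  1.76785441e+00 -5.55347566e-04
  1.28452610e+00 -2.19448812e+00]
```

View pics/final.png

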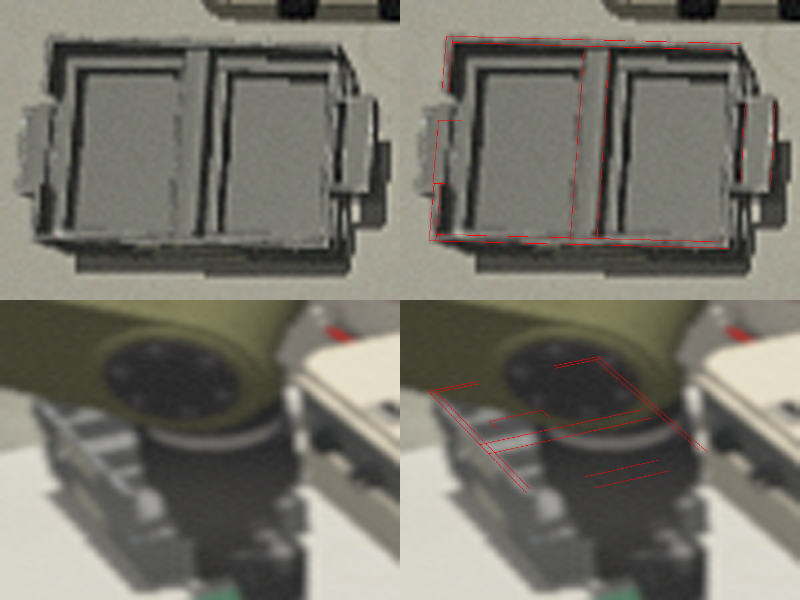

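The final picture shows the upper tote level and home. Its rim, ridge and hook edges line up with the wireframe drawn at +62 mm (hook at right, about (765,95–190)), and the filled tote's hook is still at left, about (430,145).

```bash
python3 -c "
from rig import hand_in; print(hand_in())"
```

```text
the job is handed in; nothing more can be done
None
```

The empty tote is stacked end for end on the filled one: tongue under the lip, level and seated at about 62 mm, gripper released and clear. I handed the job in at about 17 s of the 64 s allowed; no verdict came back, and I did not re-measure the filled tote or the bystanders afterwards.

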